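Reset the tripped breaker in the welding bench's power console

ROBOT

A 7-joint arm with a two-finger parallel gripper is mounted at the origin on the work surface. World frame = base frame: x ahead of the robot, y to its left, z up, the work surface at z = 0. Lengths are in m, angles in rad, forces in N, time in s.
With the tool pointing down it reaches from about 0.425 to 0.925 m from the base axis. Payload 6.8 kg.
Tool frame: the origin (TCP) lies between the finger pads; the fingertips stand 17 mm ahead of it and the grasp point (between the pads) lies 2 mm behind it; x points along the fingers, y is the direction in which the jaws open and shut, and the axes are right-handed (so a half turn about x gives the same grasp; the last joint's range is limited). The gripper opens to 85 mm and grips with 20 to 120 N. Pads are 22 mm wide; open, the fingers measure 114 mm over their backs; the gripper's body (76 mm by 85 mm) begins 54 mm behind the grasp point. The pads swing forward as they close: fully open they stand 13 mm farther back than shut.
Start: joints at [1.146, 0.477, 0.022, 1.555, -0.011, 1.109, -0.083], TCP at [0.21, -0.641, 0.248] pointing down, gripper open.
Joint ranges: [-2.96, 2.96], [-0.34, 2.1], [-1.41, 1.46], [0.24, 2.44], [-1.37, 4.51], [0.17, 1.92], [-2.96, 2.96]. Speed limits (rad/s): [2.39, 2.39, 3.14, 3.14, 3.14, 3.14, 3.14].

INTERFACE

Orientations are given as a rotation vector (axis times angle).
In Python, from bench import r gives the robot as it stands. The module is installed in compiled form; this text tells all that it offers.
- The arm moves only by the tool apply_moves, never from a script. Its argument "increments" is text: rows parted by semicolons, each of 7 numbers parted by spaces: the finger opening in mm, from 0 to 85.4, then the shift along the tool's x, y, z normalised to -1 to 1, where 1 is 100 cm, then the turn, a rotation vector about the tool's x, y, z normalised to -1 to 1, where 1 is 0.12 rad. In form: gripper x y z wx wy wz; .... A call has exactly 8 rows; each row shifts and turns the commanded pose from where the row before left it, along the tool's axes as they then stand; what a row does not reach is not made up. A row lasts 1/10 s, in which the tool goes at most 50 mm and 8.59 degrees, less where a joint would pass 70% of its speed; a pose out of reach is approached as far as the arm can. A call with a number of a shift or a turn outside -1 to 1 is refused whole. A call with a gripper value outside its range is refused whole. The fingers move at their own pace and stop on an object; "squeeze" is the grip in N (left out, the last holds). Time passes only in rows, so rows that do not move let the fingers close, or fill a call up. It gives the time, the measured TCP pose, the force and the opening at its end, in the units of the state.
- r.get_obs(): the state, without advancing time (a new reading comes with each control period).
- r.grab_frame(name): name is "scene" or "top"; returns a dict with "color" (420x560x3 uint8, blue, green, red), "fx", "fy", "cx", "cy" (pixels), "origin" and "orientation" of the camera in the world. Camera axes: x right, y up, looking along -z (the intrinsics and any distortion apply to the point x, -y, -z); pixel columns grow to the right and rows downward; lengths in m; the calibration is good to about 2 mm. A picture is of the moment at which its call begins. There is no depth.
- r.hand_in(): hands the job in, once; it reports no verdict.
The state is a dict: "clock": time; "joints": joint angles; "qvel": joint speeds; "tau": joint torques, N m; "tcp_pos": TCP position; "orientation": TCP orientation; "contact_force": force on the tool from outside, world axes, zero at the start; "moment": the same for the moment, N m; "grip_width": finger opening in m.
Only numpy, scipy, OpenCV 4.12 (cv2) and the standard library are available. Lean on these libraries where they do the work, as an engineer would, in place of code of your own. Each camera call takes 0.05 s, during which the arm holds its last target. There are 200 camera calls.

TASK

A breaker in the power console has tripped: its handle stands midway, neither on nor off. Lift the clear cover, reset that breaker by pushing its handle fully off and then throwing it fully on, and shut the cover again. Leave the other two breakers as they are and do not shove the things lying on the bench about.

Things in the scene. Friction and masses are not known exactly. Their poses are not given: they have to be found in the camera images.
- console: Fixed grey steel breaker console, 320 (x) x 360 (y). Origin under its middle, on the bench; x runs from its low edge (nearest the robot) to its high back edge, y to its left. Its top is 111 above the bench at the middle and rises 0.17 rad towards +x (84 at the low edge, 138 at the back). Three capped sockets stick out 46 behind it
- breaker_well (a point): middle of the well's open top, on the sloping top: 150 (up the slope) x 256 (y), 46 deep below the top. In it three equal breakers, each 130 x 76, stand side by side at console y = -80, 0 and +80; each has a raised nose (62 x 70) whose face is 30 below the sloping top, and its handle in the nose's middle
- cover (a joint): hinge of the cover over the well: clear pane in an aluminium frame, 175 (up the slope) x 300 (y) x 6 thick, 0.28 kg. 0 = shut, flat on the sloping top; grows as the edge nearest the robot swings up and away; 1.74 = pane upright, 2.0 = stop. The hinge is stiff: the cover stays at any angle it is left at, and up to 4 N at the knob moves it
- cover_knob (a point): point to grip on the cover's black round knob, which is 24 across, 40 tall and stands square on the pane's outer face, 18 from the free edge. The point lies on the knob's axis, 26 off the pane's face, 14 short of the knob's end; from the hinge line it is 157 along the pane and 29 square to it
- cover_hinge (a point): middle of the cover's hinge line, which runs along the console's y behind the well, 130 above the bench
- handle_a (a joint): toggle handle of the tripped breaker: starts midway (0.38 to 0.52). Which of the three places it has varies. 0 = fully off, at its stop, leaning 0.45 rad down the slope (to the robot); 0.45 = square to the sloping top; 0.9 = fully on, at its stop, leaning 0.45 rad up the slope. Stiff: it stays where it is left, and 3 to 8 N at the handle move it
- handle_a_tip (a point): middle of the free end of handle_a, a pale bar 24 wide (console y) and 9 thick; at 0.45 it stands 22 proud of the breaker's nose, its end 8 below the sloping top. Its pivot is 40 from this point, runs along the console's y and lies 48 below the sloping top, under the nose
- handle_b (a joint): toggle handle of a breaker in service: on, leave it. Which of the three places it has varies. 0 = fully off, at its stop, leaning 0.45 rad down the slope (to the robot); 0.45 = square to the sloping top; 0.9 = fully on, at its stop, leaning 0.45 rad up the slope. Stiff: it stays where it is left, and 3 to 8 N at the handle move it
- handle_b_tip (a point): middle of the free end of handle_b, a pale bar 24 wide (console y) and 9 thick; at 0.45 it stands 22 proud of the breaker's nose, its end 8 below the sloping top. Its pivot is 40 from this point, runs along the console's y and lies 48 below the sloping top, under the nose
- handle_c (a joint): toggle handle of a spare breaker: off, leave it. Which of the three places it has varies. 0 = fully off, at its stop, leaning 0.45 rad down the slope (to the robot); 0.45 = square to the sloping top; 0.9 = fully on, at its stop, leaning 0.45 rad up the slope. Stiff: it stays where it is left, and 3 to 8 N at the handle move it
- handle_c_tip (a point): middle of the free end of handle_c, a pale bar 24 wide (console y) and 9 thick; at 0.45 it stands 22 proud of the breaker's nose, its end 8 below the sloping top. Its pivot is 40 from this point, runs along the console's y and lies 48 below the sloping top, under the nose
- spray_can: Bystander: aluminium aerosol can, 66 across, 190 tall, standing. Origin at its underside's centre
- wire_brush: Bystander: wire brush with wooden handle, 240 long, lying. Origin at its underside
- hammer: Bystander: hammer with wooden handle, 280 long, lying. Origin at its underside
- magnet: Bystander: triangular welding magnet of dark steel, about 110 x 110, 18 thick, lying. Origin at its underside
- elbow: Bystander: bent stainless tube, 51 across, about 190 x 140 overall, lying. Origin at its underside
- flange: Bystander: flat steel ring, 84 across, 10 thick, lying. Origin at its underside's centre
- tip_jar: Bystander: small closed glass jar, 54 across, 70 tall, standing. Origin at its underside's centre

How it is judged:
On the way, in this order (a step that is already met when the one before it is completed fails the run):
1. the tripped breaker's handle is pushed fully off, against its stop (value of joint handle_a below 0.06 rad), for 0.15 s.
2. the same handle is then thrown fully on (value of joint handle_a above 0.84 rad), for 0.15 s.
At the end, for the whole second after the job is handed in: the reset breaker's handle is fully on (joint above 0.84), the cover lies shut and at rest (joint below 0.06), the breaker in service is still on (above 0.8) and the spare one still off (below 0.1) (value of joint handle_a above 0.84 rad and value of joint cover below 0.06 rad and value of joint handle_b above 0.8 rad and value of joint handle_c below 0.1 rad and velocity of joint cover between -0.05 and 0.05 rad/s); the robot touches nothing.
It fails at once if the breaker in service is knocked from on (value of joint handle_b below 0.8 rad).
It fails at once if the spare breaker is knocked from off (value of joint handle_c above 0.1 rad).
It fails at once if a thing lying on the bench is shoved by more than 40 mm (distance of any of spray_can, wire_brush, hammer, magnet, elbow, flange, tip_jar from where it was at the start of the episode above 0.04 m).
It also fails if it takes over 66 s, if anything falls off the work surface, if the arm or the gripper's body presses on something with over 40 N, if the wrist force passes 120 N, or if a joint passes its speed limit or range.

## Working session

There is one attempt and no reset: what is moved stays moved. The work goes in short steps, Python scripts to look and compute and a tool call to move; the robot and the scene stay as the last step left them, time stands still between calls to the robot, and variables do not carry over. Pictures are saved under pics/ and viewed, about 8 in all and at most 12, crops included, and the job is handed in when it is done.

Besides the shell and the picture viewer there is one more tool, called as name(argument=value, ...) on one line, values as JSON. apply_moves: Moves the arm, as the interface text tells. Scaled input: -1 to 1 covers 100 cm each way for a shift and 0.12 rad each way for a turn. Its arguments: {"type":"object","properties":{"increments":{"type":"string"},"squeeze":{"type":"number"}},"required":["increments"]}

```bash
mkdir -p pics; python3 - <<'E'
from bench import r
import cv2,pickle
o=r.get_obs(); print(o)
for n in("scene","top"):
    f=r.grab_frame(n); pickle.dump(f,open(f"pics/{n}0.pkl","wb")); cv2.imwrite(f"pics/{n}0.png",f["color"])
    print(n,{k:v for k,v in f.items() if k!="color"})
E
```

```text
{'clock': 0.0, 'joints': array([ 1.14588993,  0.47778092,  0.02233573,  1.55642714, -0.01154248,
        1.10931356, -0.08311972]), 'qvel': array([ 0.00012343, -0.00137606, -0.0004991 , -0.0002836 , -0.00150291,
       -0.00120749, -0.00025814]), 'tau': array([-7.56933168e-04, -5.96438742e+01,  1.60780393e+00, -2.81191939e+01,
        1.24926565e-02,  9.35811287e-03, -3.12930081e-05]), 'tcp_pos': array([ 0.2101149 , -0.64088171,  0.24734873]), 'orientation': array([ 2.05068588,  0.32945793, -2.05146708]), 'contact_force': array([ 1.20757569,  1.31032224, -0.06204475]), 'moment': array([-0.02843478, -0.00398836, -0.03200575]), 'grip_width': 0.08570941906549247}
scene {'fx': 535.6708546003707, 'fy': 535.6708546003707, 'cx': 278.90770286181896, 'cy': 209.90420486930321, 'origin': array([1.46932631, 0.43630215, 1.51705726]), 'orientation': array([0.40385992, 0.59421841, 1.90593991])}
top {'fx': 386.8525865386075, 'fy': 386.8525865386075, 'cx': 281.1579849267057, 'cy': 215.20533160077602, 'origin': array([0.42305511, 0.07053899, 1.25554563]), 'orientation': array([ 0.09856184, -0.09381635, -1.56688338])}
```

View pics/scene0.png

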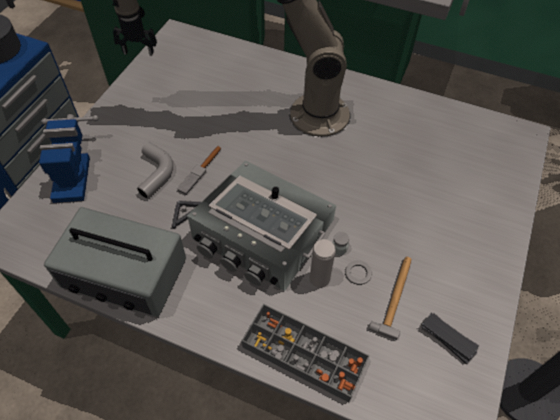

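View pics/top0.png

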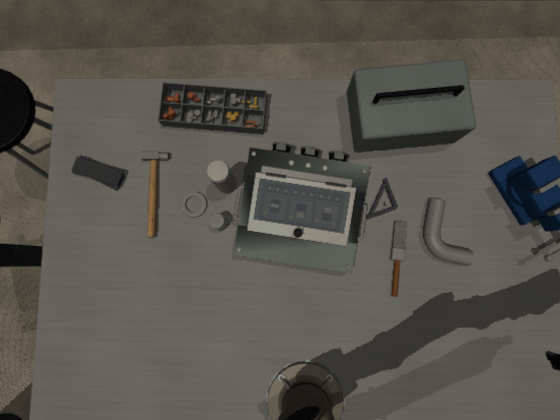

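The scene view shows the console mid-bench at (262,220), with its knob at (275,192). In the top view the console is at (300,210) and the knob at (298,232). The can and jar are at (218,175) and (217,222), left of the console, and the magnet is at (383,200), to its right. Next I'll enlarge both views.

```bash
python3 - <<'E'
import cv2,numpy as np
a=cv2.imread("pics/top0.png")[135:285,200:400]; b=cv2.imread("pics/scene0.png")[150:290,165:365]
cv2.imwrite("pics/c_top.png",cv2.convertScaleAbs(cv2.resize(a,None,fx=4,fy=4,interpolation=3),alpha=1.6))
cv2.imwrite("pics/c_scene.png",cv2.convertScaleAbs(cv2.resize(b,None,fx=4,fy=4,interpolation=3),alpha=1.6))
E
```

```text
(no output)
```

View pics/c_top.png

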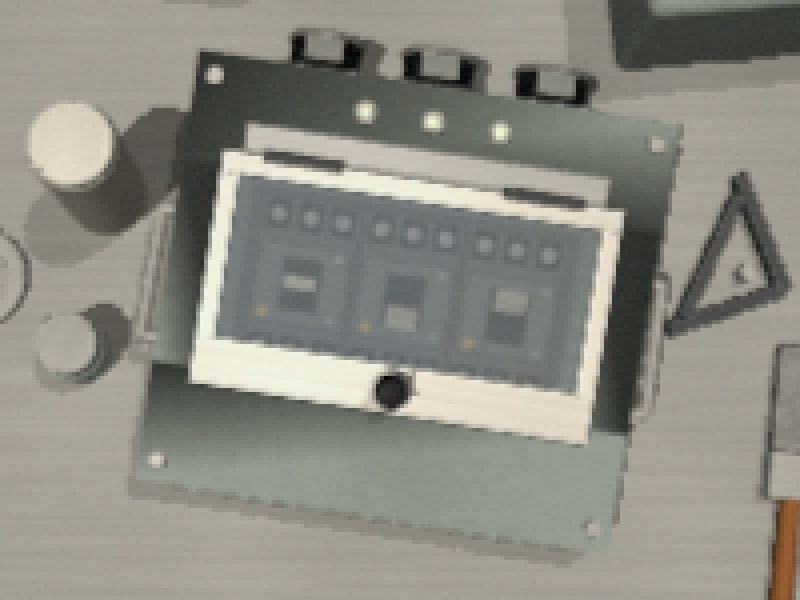

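View pics/c_scene.png

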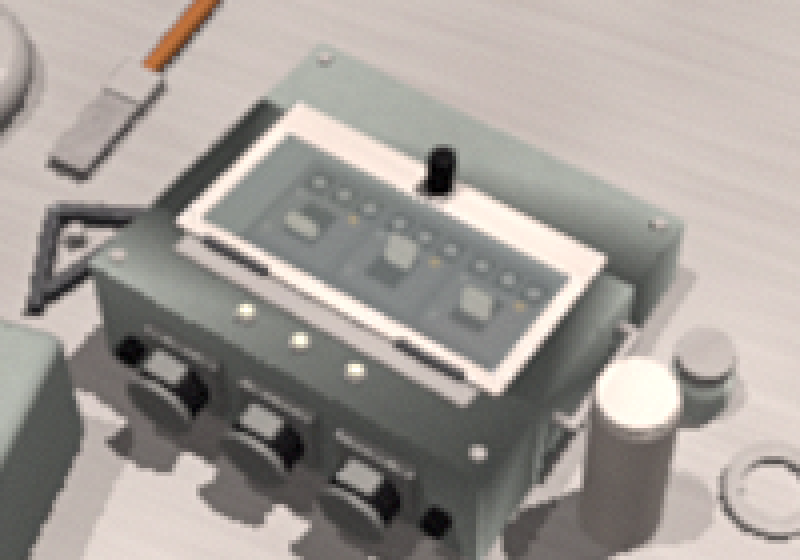

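In the crops, the handle of the left breaker (+y, top crop (300,282)) stands midway, so it is handle_a. The middle one is off (400,318) and the right one is on (512,300). Next I'll fit the console pose from both cameras.

```bash
cat > h.py <<'E'
import numpy as np,pickle
from scipy.spatial.transform import Rotation as R
from scipy.optimize import least_squares
S=0.17
up=np.array([np.cos(S),0,np.sin(S)]); nn=np.array([-np.sin(S),0,np.cos(S)]); H=np.array([.093,0,.130])
def proj(f,P):
    c=R.from_rotvec(f["orientation"]).inv().apply(np.atleast_2d(P)-f["origin"])
    return np.c_[f["cx"]+f["fx"]*c[:,0]/-c[:,2], f["cy"]-f["fy"]*c[:,1]/-c[:,2]]
def ray(f,px):
    d=np.array([(px[0]-f["cx"])/f["fx"],-(px[1]-f["cy"])/f["fy"],-1]); return R.from_rotvec(f["orientation"]).apply(d)
def tri(fs,pxs):
    A=np.zeros((3,3));b=np.zeros(3)
    for f,p in zip(fs,pxs):
        d=ray(f,p);d/=np.linalg.norm(d);M=np.eye(3)-np.outer(d,d);A+=M;b+=M@f["origin"]
    return np.linalg.solve(A,b)
def world(p,c): return R.from_euler('z',p[2]).apply(c)+[p[0],p[1],0]
def cov(u,y,d,q=0):  # u along pane from hinge, d square to pane; console frame
    a=np.cos(q)*-up+np.sin(q)*nn; n=np.cos(q)*nn+np.sin(q)*up
    return H+u*a+np.array([0,y,0])+d*n
def load(n): return pickle.load(open(f"pics/{n}.pkl","rb"))
E
python3 - <<'E'
from h import *
ft,fs=load("top0"),load("scene0")
T=lambda x,y:((x+.5)/4-.5+200,(y+.5)/4-.5+135)
C=lambda x,y:((x+.5)/4-.5+165,(y+.5)/4-.5+150)
top=lambda x,y:[x,y,.111+np.tan(S)*x]
obs=[(ft,T(222,150),cov(0,.15,.003)),(ft,T(624,212),cov(0,-.15,.003)),(ft,T(588,443),cov(.175,-.15,.003)),(ft,T(190,381),cov(.175,.15,.003)),
(ft,T(392,385),cov(.157,0,.043)),(ft,T(200,50),top(.16,.18)),(ft,T(682,122),top(.16,-.18)),
(fs,C(300,103),cov(.175,-.15,.003)),(fs,C(607,258),cov(.175,.15,.003)),(fs,C(178,222),cov(0,-.15,.003)),(fs,C(500,395),cov(0,.15,.003)),(fs,C(441,152),cov(.157,0,.043)),
(fs,C(320,43),top(-.16,-.18)),(fs,C(683,225),top(-.16,.18))]
res=lambda p:np.concatenate([proj(f,world(p,c))[0]-px for f,px,c in obs])
s=least_squares(res,[.5,0,-.1],loss='soft_l1');print(s.x,np.round(res(s.x).reshape(-1,2),1).tolist())
print("knob",world(s.x,cov(.157,0,.029)), "tri", tri([ft,fs],[T(392,385),C(441,152)]),world(s.x,cov(.157,0,.043)))
for y in(.08,0,-.08):
  for q in (0,.45,.9):
    for w in(0,):
      a=q-.45; print(y,q,np.round([4*(proj(ft,world(s.x,np.array([w,y,.111])-.048*nn+.04*(np.cos(a)*nn+np.sin(a)*up)))[0]-[200,135])],0))
E
```

```text
[ 0.57842388  0.01597887 -0.15244926] [[0.5, -0.9], [0.3, -1.2], [-0.1, -0.6], [-0.2, -0.5], [0.1, 1.4], [-0.5, 0.2], [-0.8, 0.3], [-0.4, -0.6], [0.2, -0.3], [-1.1, -0.1], [-0.7, -0.0], [0.3, 0.6], [0.7, -0.7], [0.8, -1.6]]
knob [0.5125537  0.02609925 0.13202033] tri [0.51372857 0.02689113 0.15366488] [0.51021262 0.02645894 0.14581852]
0.08 0 [[294. 308.]]
0.08 0.45 [[297. 285.]]
0.08 0.9 [[301. 262.]]
0 0 [[399. 324.]]
0 0.45 [[402. 301.]]
0 0.9 [[406. 278.]]
-0.08 0 [[504. 340.]]
-0.08 0.45 [[508. 318.]]
-0.08 0.9 [[511. 295.]]
```

```bash
cat >> h.py <<'E'
P0=np.array([.5784,.0160,-.1524])   # console pose
Rc=R.from_euler('z',P0[2])
def goalR(cur):
    x=-Rc.apply(nn)
    c=[]
    for sg in(1,-1):
        y=sg*Rc.apply([0,1,0]); c.append(R.from_matrix(np.c_[x,y,np.cross(x,y)]))
    return min(c,key=lambda q:(cur.inv()*q).magnitude())
def slope(s,y,n): return world(P0,np.array([0,y,.111])+s*up+n*nn)  # slope coords about console mid top -> world
def toslope(w):
    c=Rc.inv().apply(np.asarray(w)-[P0[0],P0[1],0])-[0,0,.111]; return np.array([c@up,c[1],c@nn])
def knob(q): return world(P0,cov(.157,0,.029,q))
def rows(o,goal,g,N=8):
    p=np.array(o["tcp_pos"]);q=R.from_rotvec(o["orientation"]);qg=goalR(q);rv=(q.inv()*qg).as_rotvec()
    print("turn",rv,"dist",np.linalg.norm(goal-p)); out=[]
    for i in range(N):
        d=q.inv().apply((goal-p)/(N-i)) ; d=np.round(d,4); p=p+q.apply(d)
        w=np.round(rv/N/.12,3); q=q*R.from_rotvec(w*.12)
        out.append(" ".join(f"{v:g}" for v in [g,*d,*w]))
    print("; ".join(out)); print("end",p)
E
python3 - <<'E'
from h import *; from bench import r
o=r.get_obs();q=R.from_rotvec(o["orientation"]);print(q.as_matrix().round(3),goalR(q).as_matrix().round(3))
k=knob(0);print(toslope(k),toslope(world(P0,H)))
rows(o,k-goalR(q).apply([1,0,0])*.08,85,16)
E
```

```text
[[-0.001  0.312 -0.95 ]
 [ 0.002 -0.95  -0.312]
 [-1.    -0.002  0.   ]] [[ 0.167 -0.152 -0.974]
 [-0.026 -0.988  0.15 ]
 [-0.986 -0.    -0.169]]
[-6.21261520e-02 -1.05923782e-17  3.19921521e-02] [9.48738480e-02 5.85497767e-18 2.99215211e-03]
turn [0.4679368  0.16736356 0.0414828 ] dist 0.7297821558839751
85 0.0023 -0.0341 -0.0302 0.244 0.087 0.022; 85 0.0026 -0.035 -0.0292 0.244 0.087 0.022; 85 0.0028 -0.0358 -0.0281 0.244 0.087 0.022; 85 0.003 -0.0366 -0.027 0.244 0.087 0.022; 85 0.0031 -0.0374 -0.0259 0.244 0.087 0.022; 85 0.0033 -0.0382 -0.0247 0.244 0.087 0.022; 85 0.0034 -0.0389 -0.0236 0.244 0.087 0.022; 85 0.0036 -0.0396 -0.0224 0.244 0.087 0.022; 85 0.0037 -0.0402 -0.0212 0.244 0.087 0.022; 85 0.0038 -0.0408 -0.02 0.244 0.087 0.022; 85 0.0039 -0.0414 -0.0187 0.244 0.087 0.022; 85 0.004 -0.042 -0.0174 0.244 0.087 0.022; 85 0.004 -0.0425 -0.0162 0.244 0.087 0.022; 85 0.0041 -0.0429 -0.0149 0.244 0.087 0.022; 85 0.0041 -0.0433 -0.0136 0.244 0.087 0.022; 85 0.0042 -0.0438 -0.0122 0.244 0.087 0.022
end [0.49915691 0.02821981 0.21087979]
```

apply_moves(increments="85 0.0023 -0.034 -0.030 0.244 0.087 0.022; 85 0.0026 -0.035 -0.029 0.244 0.087 0.022; 85 0.0028 -0.036 -0.028 0.244 0.087 0.022; 85 0.003 -0.0365 -0.027 0.244 0.087 0.022; 85 0.003 -0.0375 -0.026 0.244 0.087 0.022; 85 0.003 -0.038 -0.025 0.244 0.087 0.022; 85 0.0035 -0.039 -0.0235 0.244 0.087 0.022; 85 0.0035 -0.0395 -0.0225 0.244 0.087 0.022")

```text
clock: 0.9
tcp_pos: [0.355, -0.3052, 0.2297]
orientation: [2.268, 0.08, -2.081]
contact_force: [1.2, 0.6, 0.3]
grip_width: 0.0848
```

apply_moves(increments="85 0.0037 -0.040 -0.021 0.244 0.087 0.022; 85 0.0038 -0.041 -0.02 0.244 0.087 0.022; 85 0.004 -0.0415 -0.0185 0.244 0.087 0.022; 85 0.004 -0.042 -0.0175 0.244 0.087 0.022; 85 0.004 -0.0425 -0.016 0.244 0.087 0.022; 85 0.004 -0.043 -0.015 0.244 0.087 0.022; 85 0.004 -0.0435 -0.0135 0.244 0.087 0.022; 85 0.004 -0.044 -0.012 0.244 0.087 0.022")

```text
clock: 1.7
tcp_pos: [0.4988, 0.0297, 0.2114]
orientation: [-2.324, 0.182, 1.957]
contact_force: [0.6, -0.6, 0.5]
grip_width: 0.0849
```

```bash
python3 - <<'E'
from h import *; from bench import r
o=r.get_obs();q=R.from_rotvec(o["orientation"]);k=knob(0);print(o["clock"],o["tcp_pos"],toslope(o["tcp_pos"]),toslope(k),o["contact_force"])
rows(o,k-goalR(q).apply([1,0,0])*.04,85,8)
E
```

```text
1.7 [0.49883879 0.02966505 0.21138537] [-0.06256662  0.00142842  0.1125936 ] [-6.21261520e-02 -1.05923782e-17  3.19921521e-02] [ 0.59147476 -0.59631207  0.47753599]
turn [-0.00189153 -0.00121637 -0.0025167 ] dist 0.04062895664257432
85 0.0051 0.0002 -0 -0.002 -0.001 -0.003; 85 0.0051 0.0002 -0.0001 -0.002 -0.001 -0.003; 85 0.0051 0.0002 -0.0001 -0.002 -0.001 -0.003; 85 0.0051 0.0002 -0 -0.002 -0.001 -0.003; 85 0.0051 0.0001 -0.0001 -0.002 -0.001 -0.003; 85 0.005 0.0002 -0 -0.002 -0.001 -0.003; 85 0.0051 0.0001 -0.0001 -0.002 -0.001 -0.003; 85 0.005 0.0002 -0 -0.002 -0.001 -0.003
end [0.50582691 0.02712304 0.17144574]
```

apply_moves(increments="85 0.012 0.0015 0.001 0 0 0; 85 0.012 0 0 0 0 0; 85 0.012 0 0 0 0 0; 85 0.012 0 0 0 0 0; 85 0.012 0 0 0 0 0; 85 0.010 0 0 0 0 0; 85 0.010 0 0 0 0 0; 85 0 0 0 0 0 0", squeeze=30)

```text
clock: 2.5
tcp_pos: [0.5102, 0.0242, 0.1311]
orientation: [-2.322, 0.181, 1.961]
contact_force: [-0.2, 0.3, 0.3]
grip_width: 0.0851
```

apply_moves(increments="40 0 0 0 0 0 0; 40 0 0 0 0 0 0; 15 0 0 0 0 0 0; 15 0 0 0 0 0 0; 15 0 0 0 0 0 0; 15 0 0 0 0 0 0; 15 0 0 0 0 0 0; 15 0 0 0 0 0 0", squeeze=30)

```text
clock: 3.3
tcp_pos: [0.5114, 0.0271, 0.1334]
orientation: [-2.326, 0.175, 1.956]
contact_force: [-2.0, 6.7, 3.1]
grip_width: 0.0233
```

```bash
python3 - <<'E'
from h import *; from bench import r
import cv2
o=r.get_obs();print(o["clock"],toslope(o["tcp_pos"]),o["contact_force"],o["grip_width"])
f=r.grab_frame("scene");cv2.imwrite("pics/s1.png",cv2.resize(f["color"][100:310,140:420],None,fx=2.5,fy=2.5))
q=np.arange(0,1.86,.0775)
s=-.157*np.cos(q)+.029*np.sin(q);h=.157*np.sin(q)+.029*np.cos(q)
for i in range(len(q)-1):print(i,q[i+1].round(3),np.round([-(h[i+1]-h[i]),-(s[i+1]-s[i])],4))
E
```

```text
3.3 [-0.06309615  0.00080725  0.03355129] [-1.97480959  6.71239607  3.10193853] 0.023254573270192994
0 0.078 [-0.0121 -0.0027]
1 0.155 [-0.0118 -0.0036]
2 0.232 [-0.0115 -0.0045]
3 0.31 [-0.0111 -0.0054]
4 0.388 [-0.0107 -0.0063]
5 0.465 [-0.0101 -0.0071]
6 0.542 [-0.0096 -0.0078]
7 0.62 [-0.0089 -0.0086]
8 0.698 [-0.0082 -0.0092]
9 0.775 [-0.0075 -0.0098]
10 0.852 [-0.0067 -0.0104]
11 0.93 [-0.0059 -0.0109]
12 1.008 [-0.005  -0.0113]
13 1.085 [-0.0041 -0.0117]
14 1.162 [-0.0032 -0.0119]
15 1.24 [-0.0023 -0.0122]
16 1.318 [-0.0014 -0.0123]
17 1.395 [-0.0004 -0.0124]
18 1.472 [ 0.0006 -0.0124]
19 1.55 [ 0.0015 -0.0123]
20 1.628 [ 0.0025 -0.0121]
21 1.705 [ 0.0034 -0.0119]
22 1.782 [ 0.0043 -0.0116]
```

View pics/s1.png

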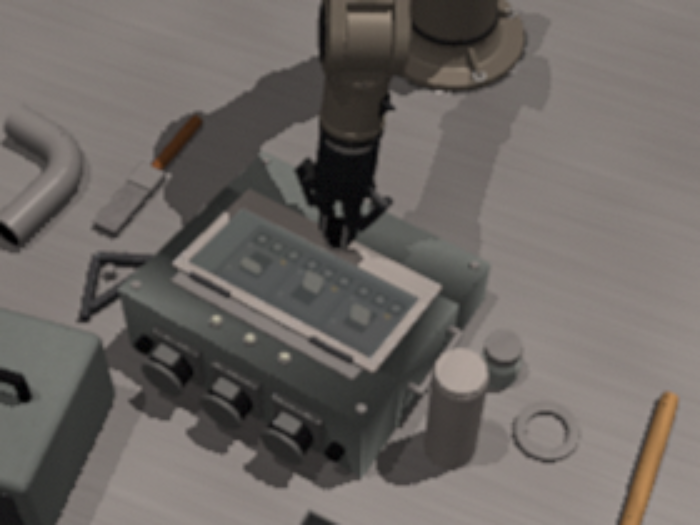

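The picture shows the fingers on the knob at (338,238), with the grip at 23 mm. I'll start the opening arc.

apply_moves(increments="15 -0.0121 0 -0.0027 0 0 0; 15 -0.0118 0 -0.0036 0 0 0; 15 -0.0115 0 -0.0045 0 0 0; 15 -0.0111 0 -0.0054 0 0 0; 15 -0.0107 0 -0.0063 0 0 0; 15 -0.0101 0 -0.0071 0 0 0; 15 -0.0096 0 -0.0078 0 0 0; 15 -0.0089 0 -0.0086 0 0 0")

```text
clock: 4.15
tcp_pos: [0.541, 0.0224, 0.2247]
orientation: [-2.324, 0.175, 1.959]
contact_force: [3.6, 6.3, -10.3]
grip_width: 0.0231
```

```bash
python3 - <<'E'
from h import *; from bench import r
import cv2
o=r.get_obs();print(o["clock"],toslope(o["tcp_pos"]),toslope(knob(.62)),o["contact_force"],o["grip_width"])
f=r.grab_frame("scene");cv2.imwrite("pics/s2.png",cv2.resize(f["color"][80:290,140:420],None,fx=2,fy=2))
E
```

```text
4.15 [-0.01812034  0.0006948   0.11850843] [-1.60550501e-02 -2.62062483e-18  1.17817148e-01] [  3.56286574   6.2563223  -10.28578465] 0.023139661836100316
```

View pics/s2.png

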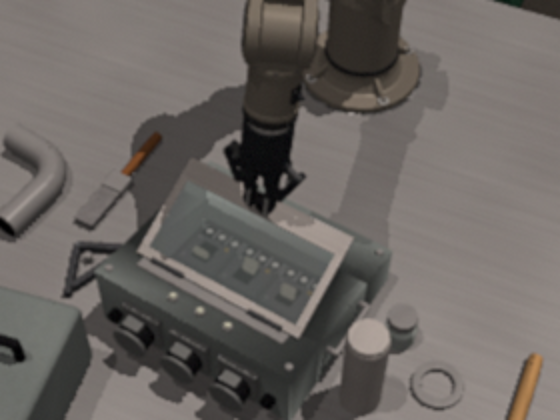

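The cover is rising with the knob held at (262,205). I'll continue the arc.

apply_moves(increments="15 -0.0082 0 -0.0092 0 0 0; 15 -0.0075 0 -0.0098 0 0 0; 15 -0.0067 0 -0.0104 0 0 0; 15 -0.0059 0 -0.0109 0 0 0; 15 -0.005 0 -0.0113 0 0 0; 15 -0.0041 0 -0.0117 0 0 0; 15 -0.0032 0 -0.0119 0 0 0; 15 -0.0023 0 -0.0122 0 0 0")

```text
clock: 5.0
tcp_pos: [0.6179, 0.0105, 0.2814]
orientation: [-2.321, 0.176, 1.963]
contact_force: [-3.3, 5.6, -2.6]
grip_width: 0.0225
```

```bash
python3 - <<'E'
from h import *; from bench import r
o=r.get_obs();print(o["clock"],toslope(o["tcp_pos"]),toslope(knob(1.24)),o["contact_force"],o["grip_width"],R.from_rotvec(o["orientation"]).as_matrix().round(3).tolist())
E
```

```text
5.0 [0.06817688 0.00058386 0.16123242] [7.13085673e-02 7.35008339e-18 1.60899332e-01] [-3.26068817  5.63889766 -2.62534298] 0.022498892800354796 [[0.164, -0.15, -0.975], [-0.026, -0.989, 0.148], [-0.986, 0.001, -0.166]]
```

apply_moves(increments="15 -0.0014 0 -0.0123 0 0 0; 15 -0.0004 0 -0.0124 0 0 0; 15 0.0006 0 -0.0124 0 0 0; 15 0.0015 0 -0.0123 0 0 0; 15 0.0025 0 -0.0121 0 0 0; 15 0.0034 0 -0.0119 0 0 0; 15 0.0043 0 -0.0116 0 0 0; 15 0.0052 0 -0.0113 0 0 0")

```text
clock: 5.8
tcp_pos: [0.7165, -0.0049, 0.2836]
orientation: [-2.325, 0.176, 1.957]
contact_force: [-1.6, 6.2, 4.1]
grip_width: 0.0224
```

```bash
python3 - <<'E'
from h import *; from bench import r
import cv2
o=r.get_obs();print(o["clock"],toslope(o["tcp_pos"]),toslope(knob(1.86)),o["contact_force"],o["grip_width"])
f=r.grab_frame("scene");cv2.imwrite("pics/s3.png",cv2.resize(f["color"][80:290,140:420],None,fx=2,fy=2))
E
```

```text
5.8 [0.16684166 0.00029868 0.14652483] [1.67444197e-01 3.79787176e-18 1.45201661e-01] [-1.56321086  6.20755159  4.06193476] 0.02236659363751071
```

View pics/s3.png

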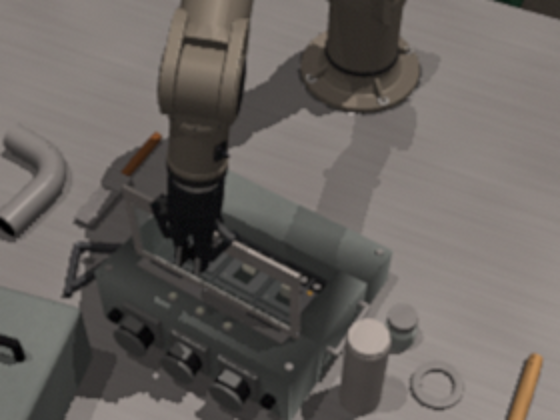

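The cover is upright. I'll release the knob, retract upward, then move to above the tripped breaker.

apply_moves(increments="60 0 0 0 0 0 0; 80 0 0 0 0 0 0; 80 0 0 0 0 0 0; 80 0 0 0 0 0 0; 80 -0.01 0 0 0 0 0; 80 -0.02 0 0 0 0 0; 80 -0.025 0 0 0 0 0; 80 -0.025 0 0 0 0 0")

```text
clock: 6.65
tcp_pos: [0.7018, -0.0045, 0.3634]
orientation: [-2.325, 0.181, 1.958]
contact_force: [-0.8, 0.3, -0.0]
grip_width: 0.0799
```

```bash
python3 - <<'E'
from h import *; from bench import r
import cv2,pickle
o=r.get_obs();print(o["clock"],toslope(o["tcp_pos"]),o["contact_force"],o["grip_width"])
E
```

```text
6.65 [ 0.16600418 -0.00157565  0.22760165] [-0.7556377   0.31207938 -0.04881047] 0.07992633239595208
```

apply_moves(increments="0 -0.003 -0.010 0.017 0 0 0; 0 0 -0.010 0.017 0 0 0; 0 0 -0.010 0.017 0 0 0; 0 0 -0.010 0.017 0 0 0; 0 0 -0.010 0.017 0 0 0; 0 0 -0.010 0.017 0 0 0; 0 0.02 -0.010 0.017 0 0 0; 0 0.03 -0.010 0.016 0 0 0")

```text
clock: 7.45
tcp_pos: [0.5913, 0.0944, 0.2948]
orientation: [-2.329, 0.179, 1.951]
contact_force: [1.2, 1.3, -0.8]
grip_width: -0.0001
```

```bash
python3 - <<'E'
from h import *; from bench import r
import cv2,pickle
o=r.get_obs();print(o["clock"],toslope(o["tcp_pos"]),o["contact_force"],o["grip_width"])
f=r.grab_frame("scene");pickle.dump(f,open("pics/s4.pkl","wb"));cv2.imwrite("pics/s4.png",cv2.resize(f["color"][130:290,180:360],None,fx=4,fy=4,interpolation=3))
E
```

```text
7.45 [0.03196379 0.07943776 0.18103442] [ 1.22262082  1.27922118 -0.77609558] -9.841566365208241e-05
```

View pics/s4.png

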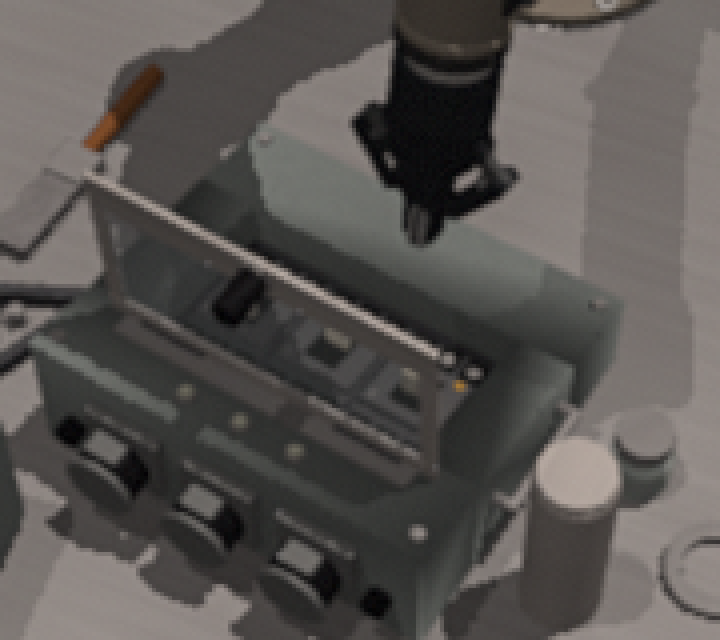

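Cover open and fingers clear, with handle_a at (408,385) behind the pane. Now descending on the upslope side of the handle.

apply_moves(increments="0 0.025 0 0 0 0 0; 0 0.03 0 0 0 0 0; 0 0.03 0 0 0 0 0; 0 0.03 0 0 0 0 0; 0 0.03 0 0 0 0 0; 0 0.02 0 0 0 0 0; 0 0.01 0 0 0 0 0; 0 0.009 0 0 0 0 0")

```text
clock: 8.3
tcp_pos: [0.6224, 0.0881, 0.1114]
orientation: [-2.325, 0.181, 1.957]
contact_force: [-0.2, 1.3, 1.5]
grip_width: 0.0004
```

apply_moves(increments="0 0 0 0 0 0 0; 0 0 0 0.004 0 0 0; 0 0 0 0.004 0 0 0; 0 0 0 0.004 0 0 0; 0 0 0 0.004 0 0 0; 0 0 0 0.004 0 0 0; 0 0 0 0.003 0 0 0; 0 0 0 0 0 0 0")

```text
clock: 9.1
tcp_pos: [0.6002, 0.0919, 0.1083]
orientation: [-2.327, 0.18, 1.955]
contact_force: [2.7, -1.0, 4.8]
grip_width: 0.0003
```

```bash
python3 - <<'E'
from h import *; from bench import r
o=r.get_obs();print(o["clock"],toslope(o["tcp_pos"]),Rc.inv().apply(o["contact_force"]),o["grip_width"])
E
```

```text
9.1 [ 0.00944481  0.07833742 -0.00434105] [ 2.82854677 -0.61945689  4.80829316] 0.00027202414994628916
```

apply_moves(increments="0 0 0 0.0015 0 0 0; 0 0 0 0.0015 0 0 0; 0 0 0 0.0015 0 0 0; 0 0 0 0.0015 0 0 0; 0 0 0 0.001 0 0 0; 0 0 0 0 0 0 0; 0 0 0 0 0 0 0; 0 0 0 0 0 0 0")

```text
clock: 9.9
tcp_pos: [0.5935, 0.0929, 0.1061]
orientation: [-2.326, 0.179, 1.955]
contact_force: [7.3, -0.5, 1.2]
grip_width: 0.0001
```

```bash
cat > st.py <<'E'
from h import *; from bench import r
o=r.get_obs();print(o["clock"],toslope(o["tcp_pos"]),Rc.inv().apply(o["contact_force"]),o["grip_width"])
E
python3 st.py
```

```text
9.9 [ 0.00239275  0.07830558 -0.00535537] [7.31408908 0.66809344 1.15121407] 6.858046528929526e-05
```

apply_moves(increments="0 0 0 0.0015 0 0 0; 0 0 0 0.0015 0 0 0; 0 0 0 0.001 0 0 0; 0 0 0 0 0 0 0; 0 0 0 0 0 0 0; 0 0 0 0 0 0 0; 0 0 0 0 0 0 0; 0 0 0 0 0 0 0")

```text
clock: 10.7
tcp_pos: [0.5927, 0.093, 0.1068]
orientation: [-2.33, 0.179, 1.948]
contact_force: [14.2, -2.1, -0.5]
grip_width: 0.0003
```

```bash
python3 st.py
```

```text
10.7 [ 0.00166386  0.07829444 -0.00454049] [14.33515645  0.04915784 -0.46130059] 0.0002880140299357699
```

apply_moves(increments="0 0 0 0.0015 0 0 0; 0 0 0 0.0015 0 0 0; 0 0 0 0 0 0 0; 0 0 0 0 0 0 0; 0 0 0 0 0 0 0; 0 0 0 0 0 0 0; 0 0 0 0 0 0 0; 0 0 0 0 0 0 0")

```text
clock: 11.5
tcp_pos: [0.592, 0.0932, 0.1074]
orientation: [-2.334, 0.179, 1.942]
contact_force: [19.4, -3.8, -0.7]
grip_width: 0.0001
```

```bash
python3 st.py
```

```text
11.5 [ 0.00107932  0.07839864 -0.00386774] [19.75829015 -0.78109536 -0.73363255] 7.855967365871623e-05
```

The stop is firm: 20 N gave only 0.6 mm more travel. I'll back off, lift, and cross to the low side.

apply_moves(increments="0 0 0 -0.008 0 0 0; 0 -0.005 0 -0.007 0 0 0; 0 -0.025 0 0 0 0 0; 0 -0.03 0 0 0 0 0; 0 0 0 0.014 0 0 0; 0 0 0 0.014 0 0 0; 0 0 0 0.014 0 0 0; 0 0 0 0.014 0 0 0")

```text
clock: 12.3
tcp_pos: [0.533, 0.1016, 0.1558]
orientation: [-2.321, 0.181, 1.964]
contact_force: [-0.2, 0.4, -0.7]
grip_width: -0.0001
```

```bash
python3 st.py; python3 - <<'E'
from bench import r
import cv2,numpy as np
a=r.grab_frame("top")["color"][160:250,225:375];b=r.grab_frame("scene")["color"][160:270,210:350]
a=cv2.resize(a,(600,360),interpolation=3);b=cv2.resize(b,(560,440),interpolation=3)[60:300]
cv2.imwrite("pics/s5.png",cv2.convertScaleAbs(np.vstack([a,np.pad(b,((0,0),(0,40),(0,0)))]),alpha=1.5))
E
```

```text
12.3 [-0.0494704   0.07775375  0.05391413] [-0.22163957  0.33472234 -0.68108444] -0.00013123397224480178
```

View pics/s5.png

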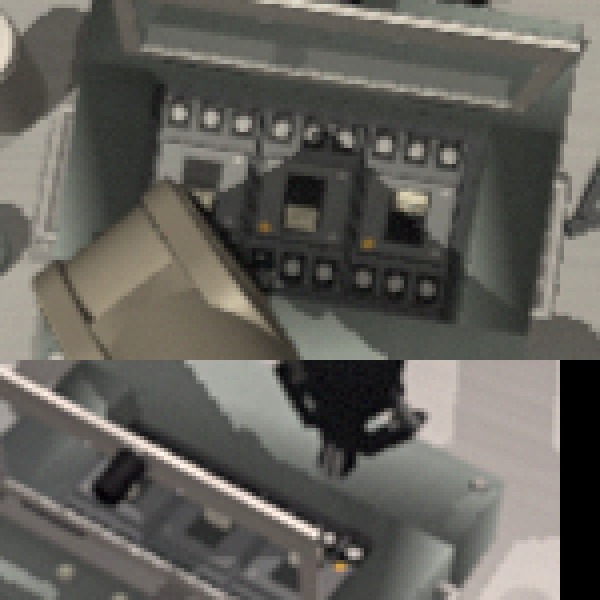

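handle_a now shows the same as the off breaker (top half, (200,175)). The neighbours are unchanged. I'll go down on the low side and push on.

apply_moves(increments="0 0.02 0 0 0 0 0; 0 0.02 0 0 0 0 0; 0 0.01 0 0 0 0 0; 0 0.008 0 0 0 0 0; 0 0 0 -0.006 0 0 0; 0 0 0 -0.006 0 0 0; 0 0 0 -0.006 0 0 0; 0 0 0 -0.005 0 0 0")

```text
clock: 13.2
tcp_pos: [0.5667, 0.0969, 0.1039]
orientation: [-2.322, 0.181, 1.962]
contact_force: [-6.7, 0.6, 3.9]
grip_width: 0.0002
```

```bash
python3 st.py
```

```text
13.2 [-0.02471914  0.07818912 -0.00293137] [-6.68259017 -0.45155972  3.90708556] 0.00019262629260641923
```

apply_moves(increments="0 0 0 -0.005 0 0 0; 0 0 0 -0.005 0 0 0; 0 0 0 -0.005 0 0 0; 0 0 0 -0.004 0 0 0; 0 0 0 -0.003 0 0 0; 0 0 0 -0.002 0 0 0; 0 0 0 0 0 0 0; 0 0 0 0 0 0 0")

```text
clock: 14.0
tcp_pos: [0.5905, 0.0931, 0.1074]
orientation: [-2.323, 0.18, 1.96]
contact_force: [-4.5, 1.6, -3.2]
grip_width: 0.0001
```

```bash
python3 st.py
```

```text
14.0 [-0.00032602  0.07803588 -0.00361342] [-4.70655935  0.8848783  -3.16880515] 0.00013111877023733734
```

apply_moves(increments="0 0 0 -0.0015 0 0 0; 0 0 0 -0.0015 0 0 0; 0 0 0 -0.0015 0 0 0; 0 0 0 -0.0015 0 0 0; 0 0 0 0 0 0 0; 0 0 0 0 0 0 0; 0 0 0 0 0 0 0; 0 0 0 0 0 0 0")

```text
clock: 14.8
tcp_pos: [0.5913, 0.093, 0.1071]
orientation: [-2.317, 0.182, 1.972]
contact_force: [-20.7, 3.4, 8.8]
grip_width: -0.0003
```

```bash
python3 st.py
```

```text
14.8 [ 0.00043139  0.07803729 -0.00403969] [-20.95725457   0.18623223   8.82939038] -0.0003352904961538224
```

On stop reached (21 N). I'll back off and lift, and take a check frame on the way.

apply_moves(increments="0 0 0 0.010 0 0 0; 0 -0.005 0 0.010 0 0 0; 0 -0.035 0 0 0 0 0; 0 -0.04 0 0 0 0 0; 0 -0.04 0 0 0 0 0; 0 -0.04 0 0 0 0 0; 0 -0.04 0 0 0 0 0; 0 -0.03 0 0 0 0 0")

```text
clock: 15.6
tcp_pos: [0.5398, 0.1017, 0.3362]
orientation: [-2.33, 0.18, 1.95]
contact_force: [1.0, 0.1, -0.0]
grip_width: -0.0
```

```bash
python3 st.py; python3 - <<'E'
from bench import r
import cv2,numpy as np
a=r.grab_frame("top")["color"][160:250,225:375];b=r.grab_frame("scene")["color"][160:270,210:350]
a=cv2.resize(a,(600,360),interpolation=3);b=cv2.resize(b,(560,440),interpolation=3)[60:300]
cv2.imwrite("pics/s6.png",cv2.convertScaleAbs(np.vstack([a,np.pad(b,((0,0),(0,40),(0,0)))]),alpha=1.5))
E
```

```text
15.6 [-0.01231     0.07885086  0.23063904] [ 0.97940832  0.30173915 -0.025408  ] -4.83179620605549e-05
```

View pics/s6.png

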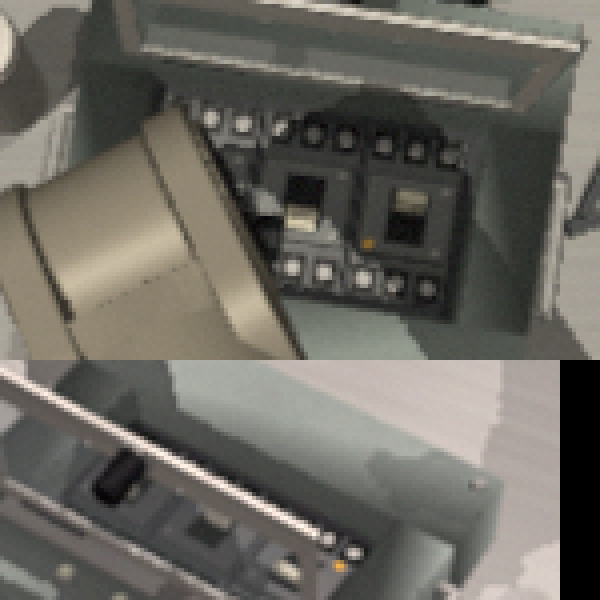

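In the scene half, handle_a at (288,570) leans upslope, so it is on. The other two look unchanged. Back over the cover to the knob.

apply_moves(increments="80 0 0.010 -0.022 0 0 0; 80 0 0.010 -0.023 0 0 0; 80 0 0.010 -0.023 0 0 0; 80 0 0.010 -0.023 0 0 0; 80 0 0.010 -0.022 0 0 0; 80 0 0.010 -0.022 0 0 0; 80 0 0.010 -0.022 0 0 0; 80 0 0.009 -0.022 0 0 0")

```text
clock: 16.5
tcp_pos: [0.7024, -0.0047, 0.3628]
orientation: [-2.326, 0.182, 1.956]
contact_force: [0.5, -0.2, -0.4]
grip_width: 0.0802
```

apply_moves(increments="80 0 0 0 0 0 0; 80 0.01 0 0 0 0 0; 80 0.018 0 0 0 0 0; 80 0.018 0 0 0 0 0; 80 0.018 0 0 0 0 0; 80 0.012 0 0 0 0 0; 80 0.008 0 0 0 0 0; 80 0 0 0 0 0 0")

```text
clock: 17.3
tcp_pos: [0.7146, -0.0054, 0.2784]
orientation: [-2.323, 0.18, 1.961]
contact_force: [0.1, -0.0, 0.6]
grip_width: 0.0799
```

```bash
python3 st.py
```

```text
17.3 [ 0.16425733 -0.00050587  0.14169835] [ 0.08904757 -0.02765199  0.64246422] 0.07990096797899067
```

apply_moves(increments="60 -0.004 0 -0.002 0 0 0; 40 0 0 0 0 0 0; 15 0 0 0 0 0 0; 15 0 0 0 0 0 0; 15 0 0 0 0 0 0; 15 0 0 0 0 0 0; 15 0 0 0 0 0 0; 15 0 0 0 0 0 0", squeeze=30)

```text
clock: 18.1
tcp_pos: [0.717, -0.0049, 0.285]
orientation: [-2.326, 0.178, 1.956]
contact_force: [-0.0, 3.4, 5.6]
grip_width: 0.0223
```

```bash
python3 st.py
```

```text
18.1 [0.16762771 0.00037458 0.14772898] [-0.55715714  3.36174681  5.58655664] 0.022261505665642844
```

Knob gripped. Now the arc in reverse.

apply_moves(increments="15 -0.0052 0 0.0113 0 0 0; 15 -0.0043 0 0.0116 0 0 0; 15 -0.0034 0 0.0119 0 0 0; 15 -0.0025 0 0.0121 0 0 0; 15 -0.0015 0 0.0123 0 0 0; 15 -0.0006 0 0.0124 0 0 0; 15 0.0004 0 0.0124 0 0 0; 15 0.0014 0 0.0123 0 0 0")

```text
clock: 18.9
tcp_pos: [0.6208, 0.01, 0.2837]
orientation: [-2.327, 0.178, 1.955]
contact_force: [3.1, 4.1, 0.4]
grip_width: 0.0224
```

```bash
python3 st.py
```

```text
18.9 [0.07139    0.00054851 0.16296731] [2.47510093 4.54517958 0.36427823] 0.02237844448915588
```

apply_moves(increments="15 0.0023 0 0.0122 0 0 0; 15 0.0032 0 0.0119 0 0 0; 15 0.0041 0 0.0117 0 0 0; 15 0.005 0 0.0113 0 0 0; 15 0.0059 0 0.0109 0 0 0; 15 0.0067 0 0.0104 0 0 0; 15 0.0075 0 0.0098 0 0 0; 15 0.0082 0 0.0092 0 0 0")

```text
clock: 19.7
tcp_pos: [0.5421, 0.0224, 0.2266]
orientation: [-2.326, 0.177, 1.957]
contact_force: [-2.5, 5.7, 5.3]
grip_width: 0.0227
```

```bash
python3 st.py
```

```text
19.7 [-0.01673578  0.00077511  0.12013347] [-3.30436429  5.21920521  5.25869311] 0.02265714223198419
```

apply_moves(increments="15 0.0089 0 0.0086 0 0 0; 15 0.0096 0 0.0078 0 0 0; 15 0.0101 0 0.0071 0 0 0; 15 0.0107 0 0.0063 0 0 0; 15 0.0111 0 0.0054 0 0 0; 15 0.0115 0 0.0045 0 0 0; 15 0.0118 0 0.0036 0 0 0; 15 0.0080 0 0.0018 0 0 0")

```text
clock: 20.5
tcp_pos: [0.5104, 0.0272, 0.1367]
orientation: [-2.323, 0.176, 1.962]
contact_force: [-5.2, 7.6, 4.0]
grip_width: 0.0229
```

```bash
python3 st.py
```

```text
20.5 [-0.06362606  0.00078468  0.03698231] [-6.28726448  6.68610787  4.04024853] 0.022919850277966686
```

apply_moves(increments="15 0.002 0 0.0005 0 0 0; 15 0.002 0 0.0005 0 0 0; 15 0.002 0 0 0 0 0; 15 0.0015 0 0 0 0 0; 15 0 0 0 0 0 0; 15 0 0 0 0 0 0; 15 0 0 0 0 0 0; 15 0 0 0 0 0 0")

```text
clock: 21.3
tcp_pos: [0.5124, 0.027, 0.1327]
orientation: [-2.328, 0.178, 1.957]
contact_force: [-14.8, 4.7, 31.8]
grip_width: 0.0229
```

```bash
python3 st.py
```

```text
21.3 [-0.06226136  0.00085892  0.03267141] [-15.3058419    2.43136974  31.7890409 ] 0.02287269208891142
```

The cover is seated (32 N down). I'll release and retract, then check.

apply_moves(increments="40 0 0 0 0 0 0; 70 0 0 0 0 0 0; 80 0 0 0 0 0 0; 80 0 0 0 0 0 0; 80 -0.02 0 0 0 0 0; 80 -0.03 0 0 0 0 0; 80 -0.03 0 0 0 0 0; 80 -0.03 0 0 0 0 0")

```text
clock: 22.1
tcp_pos: [0.4932, 0.0281, 0.2393]
orientation: [-2.323, 0.181, 1.96]
contact_force: [0.3, -0.5, -0.7]
grip_width: 0.0801
```

apply_moves(increments="80 0 0.035 0.01 0 0 0; 80 0 0.035 0.01 0 0 0; 80 0 0.035 0.01 0 0 0; 80 0 0.035 0.01 0 0 0; 80 0 0.035 0 0 0 0; 80 0 0.035 0 0 0 0; 80 0 0.03 0 0 0 0; 80 0 0 0 0 0 0")

```text
clock: 22.9
tcp_pos: [0.4168, -0.207, 0.2321]
orientation: [-2.32, 0.189, 1.956]
contact_force: [-0.7, 0.2, 0.1]
grip_width: 0.0799
```

```bash
python3 st.py; python3 - <<'E'
from bench import r
import cv2,numpy as np
a=r.grab_frame("top")["color"][135:285,150:450];b=r.grab_frame("scene")["color"][150:290,165:365]
a=cv2.resize(a,(600,300),interpolation=3);b=cv2.resize(b,(429,300),interpolation=3)
c=cv2.resize(r.grab_frame("scene")["color"][175:245,210:320],(440,280),interpolation=3)
out=np.zeros((580,800,3),np.uint8);out[:300,:600]=a;out[300:,:400]=cv2.resize(b,(400,280));out[300:,400:]=c[:,:400]
cv2.imwrite("pics/s7.png",cv2.convertScaleAbs(out,alpha=1.5))
E
```

```text
22.9 [-0.10354283 -0.24491144  0.1406229 ] [-0.70743746  0.10745284  0.06025639] 0.0798658452115288
```

View pics/s7.png

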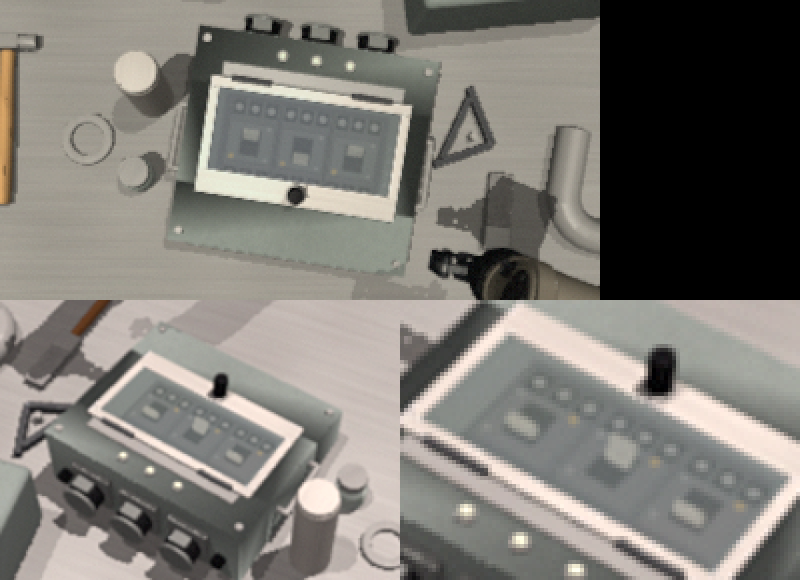

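The cover is shut, with the knob at (295,195) back at its first pixel position. handle_a leans upslope like the right-hand breaker, the middle one is off, and the bystanders are unmoved.

```bash
python3 -c "
from bench import r
print(r.hand_in(), r.get_obs()['clock'])"
```

```text
the job is handed in; nothing more can be done
the job is handed in; nothing more can be done
```

I lifted the cover by its knob and reset the tripped breaker, the one at console y = +80. Its handle went fully off, then fully on, and I shut the cover again. The job was handed in at about 23 s of the 66 s allowed; no verdict is reported.

- **Handle off:** it stopped firmly at about 20 N, and a picture showed it matching the breaker that is off.
- **Handle on:** it stopped firmly at about 21 N, and the pictures show it leaning upslope like the breaker in service.
- **Cover:** it was pressed shut at about 32 N, and the knob is back at its starting pixel.
- **Everything else:** the other two breakers look unchanged. The bystanders in the last pictures look unmoved, though the brush was partly hidden by the arm. The arm stands clear with about zero contact force.

Joint angles could not be read directly, so these checks rest on pictures and contact forces. None of them failed or disagreed.

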